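Bin the empty shaker and ease the sprung tilt-out bin shut

TASK

Put the empty flip-top seasoning shaker into the tipped-out recycling bin, then swing the bin shut by its bar handle until it is fully home and let go. The bin is on a spring that will snap it shut once it is past the middle, so keep hold of it and ease it slowly all the way. Leave the crock, the steamer and the chopsticks where they are.

Things in the scene. Friction and masses are not known exactly. Their poses are not given: they have to be found in the camera images.
- shaker_center (a point): Centre, half-way up, of the empty flip-top seasoning shaker: an upright orange plastic cylinder 110 mm tall and 43 mm across (cap 45 mm across, with a small thumb tab), about 50 g, loose on the worktop. It may swap places with the crock. Its z axis runs up through the cap.
- bin_hinge (a point): Hinge line of the pale grey tilt-out bin, at the middle of the lower front edge, 18 mm above the worktop. Fixed on the bin housing: x axis level, into the bin away from its front; y axis along the hinge; z up. The housing is 260 mm wide (y), reaches 200 mm behind the hinge line, is 264 mm tall and is fixed to the worktop; its top panel starts 40 mm behind the hinge line.
- hopper (a joint): Tilt of the hopper about the hinge line, rad: 0 = shut, front panel upright; 0.6 = tipped out fully towards the robot, where it rests at the start. A return spring always pulls it shut; fully tipped out, its weight outweighs the spring and holds it at 0.6. Pushing it in from there takes about 1 N at the bar; once past about 0.4 the spring wins and pulls it shut ever harder, up to about 2 N at the bar. There is little damping: let go in mid-travel it slams.
- bin_handle (a point): Centre of the round steel bar handle along the top of the hopper's front panel: 12 mm thick, 110 mm long along the hinge direction, standing on two end posts with 45 mm of free height between the bar's underside and the panel's top edge. It lies 285 mm from the hinge line in the plane of the panel and moves with the hopper. Axes turn with the hopper: at joint 0 as those of bin_hinge, z up along the panel.
- hopper_in (a point): Centre of the hopper's inner floor; moves and tilts with the hopper, axes as those of bin_handle. The hopper is an open-topped pale grey plastic box: inside 137 mm from front to back (x), 216 mm wide (y); front panel 224 mm above this floor, back wall 144 mm. Tipped out, its mouth is open upwards in front of the housing's top.
- crock: Bystander: dark brown lidded ceramic crock, 132 mm tall, 124 mm across; origin at the centre of its underside.
- steamer: Bystander: round bamboo steamer basket with lid, 176 mm across, 72 mm tall (88 mm with its handle); origin at the centre of its underside.
- chopsticks1: Bystander: pair of steel chopsticks lying side by side, 220 mm long (x axis), 15 mm wide, 5 mm thick; origin at the middle of the underside.
- chopsticks2: Bystander: second such pair of steel chopsticks.
Things that resemble listed ones, but are neither listed nor needed, are in the scene too. Leave any blue or red look-alike of the part that bears shaker_center alone.

How it is judged (in metres and radians):
On the way:
1. the shaker lies in the hopper while the hopper is still tipped out (value of joint hopper above 0.45 rad and x of shaker_center in the frame of hopper_in between -0.07 and 0.07 m and y of shaker_center in the frame of hopper_in between -0.11 and 0.11 m and z of shaker_center in the frame of hopper_in below 0.14 m), for 0.2 s.
At the end, for the whole second after the job is handed in: The hopper is shut (joint under 0.05 rad, about 14 mm at the bar) and let go, and the shaker lies inside it, its centre less than 140 mm above the hopper's floor (value of joint hopper below 0.05 rad and x of shaker_center in the frame of hopper_in between -0.07 and 0.07 m and y of shaker_center in the frame of hopper_in between -0.11 and 0.11 m and z of shaker_center in the frame of hopper_in below 0.14 m); the robot touches nothing.
It fails at once if the hopper snaps shut: it closes faster than 1.3 rad/s (about 0.37 m/s at the bar) (velocity of joint hopper below -1.3 rad/s).
It fails at once if a bystander (crock, steamer or chopsticks) is shifted by more than 30 mm (distance of any of crock, steamer, chopsticks1, chopsticks2 from where it was at the start of the episode above 0.03 m).
It also fails if it takes over 72 s, if anything falls off the work surface, if the arm or the gripper's body presses on something with over 40 N, if the wrist force passes 120 N, or if a joint passes its speed limit or range.

ROBOT

A 7-joint arm with a two-finger parallel gripper is mounted at the origin on the work surface. World frame = base frame: x ahead of the robot, y to its left, z up, the work surface at z = 0. Lengths are in m, angles in degrees, forces in N, time in s.
With the tool pointing down it reaches from about 0.425 to 0.875 m from the base axis. Payload 4.7 kg.
Tool frame: the origin (TCP) lies between the finger pads; the fingertips stand 22 mm ahead of it and the grasp point (between the pads) lies 3 mm ahead of it; z points along the fingers, y is the line along which they close (so a half turn about z gives the same grasp; the last joint's range is limited). The gripper opens to 87 mm and grips with 3 to 60 N. Pads are 19 mm wide; open, the fingers measure 117 mm over their backs; the gripper's body (75 mm by 190 mm) begins 51 mm behind the grasp point.
Start: joints at [-70.755, 18.392, -4.016, 83.108, 1.295, 78.541, -3.26], TCP at [0.206, 0.617, 0.224] pointing down, gripper open.
Joint ranges: [-163.93, 163.93], [-17.29, 119.83], [-79.2, 71.16], [3.27, 140.29], [-89.18, 269.18], [5.43, 117.66], [-154.24, 154.24]. Speed limits (degrees/s): [147.25, 147.25, 180, 180, 180, 180, 180].

INTERFACE

Orientations are given as [roll, pitch, yaw] about the fixed x, y, z axes, in that order (R = Rz(yaw) Ry(pitch) Rx(roll)).
In Python, from cell import env gives the robot as it stands.
- The arm moves only by the tool drive_tool, never from a script. Its argument "moves" is a list of rows, each a list of 3 entries, a list of its own where there are three numbers: the shift along the tool's x, y, z in mm, then the turn, a rotation vector about the tool's x, y, z in rad, then the closure, from 0 (fully open) to 1 (shut). In form: [[[x, y, z], [wx, wy, wz], jaw], ...]. A call has 1 to 12 rows; each row shifts and turns the commanded pose from where the row before left it, along the tool's axes as they then stand; what a row does not reach is not made up. A row lasts 1/12 s, in which the tool goes at most 41.7 mm and 7.16 degrees, less where a joint would pass 70% of its speed; a pose out of reach is approached as far as the arm can. A call with a gripper value outside its range is refused whole. The fingers move at their own pace and stop on an object; "newtons" is the grip in N (left out, the last holds). Time passes only in rows, so rows that do not move let the fingers close. It gives the time, the measured TCP pose, the force, the opening and the grip force at its end, in the units of the state.
- env.get_obs(): the state, without advancing time (a new reading comes with each control period).
- env.read_camera(name): name is "side" or "top" or "wrist"; returns (picture, depth): 384x512x3 uint8, blue, green, red; 384x512 float32, m along the optical axis (not along the pixel's ray), 0 where there is no reading.
- env.get_calibration(name): a dict with "fx", "fy", "cx", "cy" (pixels), "T" (4x4, takes a point from camera to world coordinates). Camera axes: x right, y down, z forward; pixel columns grow to the right and rows downward; lengths in m; the calibration is good to about 2 mm. A picture is of the moment at which its call begins: read the wrist's pose just before it. get_calibration takes no time and is no camera call; for the wrist camera it gives the pose at the moment of the call.
- env.sign_off(): hands the job in; it is judged then, once.
The state is a dict: "time_s": time; "qpos": joint angles; "joint_velocities": joint speeds; "effort": joint torques, N m; "tool_pos": TCP position; "tool_rot": TCP orientation; "force": force on the tool from outside, world axes, zero at the start; "wrist_torque": the same for the moment, N m; "grip_width": finger opening in m; "grasp_force": force on a finger pad.
Only numpy, scipy, OpenCV 4.12 (cv2) and the standard library are available. Lean on these libraries where they do the work, as an engineer would, in place of code of your own. Each camera call takes 0.05 s, during which the arm holds its last target. There are 200 camera calls.

## Working session

There is one attempt and no reset: what is moved stays moved. The work goes in short steps, Python scripts to look and compute and a tool call to move; the robot and the scene stay as the last step left them, time stands still between calls to the robot, and variables do not carry over. Pictures are saved under pics/ and viewed, at most 10 in all, crops included, and the job is handed in when it is done.

Besides the shell and the picture viewer there is one more tool, called after "Emit:" by a JSON object that holds its "fn" and its "kwargs", one argument or row to a line. drive_tool: Moves the arm, as the interface text tells. Its arguments: {"type":"object","properties":{"moves":{"type":"array"},"newtons":{"type":"number"}},"required":["moves"]}

```bash
mkdir -p pics; ls; cat > h.py <<'E'
import numpy as np, cv2
from cell import env
def cam(n):
    c=env.get_calibration(n); p,d=env.read_camera(n); return p,d,c
def pts(d,c):
    v,u=np.mgrid[:384,:512]
    P=np.stack([(u-c['cx'])/c['fx']*d,(v-c['cy'])/c['fy']*d,d],-1)
    return P@c['T'][:3,:3].T+c['T'][:3,3]
E
python3 - <<'E'
from h import *
o=env.get_obs(); print(o)
for n in ['top','side']:
    p,d,c=cam(n); np.savez(f'{n}.npz',p=p,d=d,P=pts(d,c)); cv2.imwrite(f'pics/{n}0.png',p)
    print(n,np.round(c['T'],3).tolist(),c['fx'])
E
```

```text
pics
{'time_s': 0.0, 'qpos': array([-70.7536419 ,  18.44296143,  -4.01431938,  83.1759303 ,
         1.29484775,  78.54129104,  -3.26077549]), 'joint_velocities': array([-0.01065143,  0.03154297,  0.01145237, -0.08737935, -0.03770564,
        0.06821414, -0.05580906]), 'effort': array([-4.84288521e-04, -4.91303623e+01, -4.04192191e-01, -3.12518585e+01,
       -6.37948955e-02,  4.42772184e-02,  1.90693208e-04]), 'tool_pos': array([0.20546758, 0.6160744 , 0.22240813]), 'tool_rot': array([-1.79885050e+02,  6.02668056e-03,  1.61561464e+02]), 'force': array([ 0.2898405 ,  0.03928559, -0.04830494]), 'wrist_torque': array([-0.01962579,  0.01240416,  0.02923887]), 'grasp_force': 0.0, 'grip_width': 0.0869283348193995}
top [[0.015, -0.992, 0.129, 0.39], [-1.0, -0.011, 0.027, 0.02], [-0.026, -0.129, -0.991, 1.506], [0.0, 0.0, 0.0, 1.0]] 468.29767247596175
side [[0.919, 0.373, -0.124, 0.704], [0.394, -0.873, 0.288, -0.332], [-0.001, -0.314, -0.949, 1.356], [0.0, 0.0, 0.0, 1.0]] 461.5834050552872
```

View pics/top0.png

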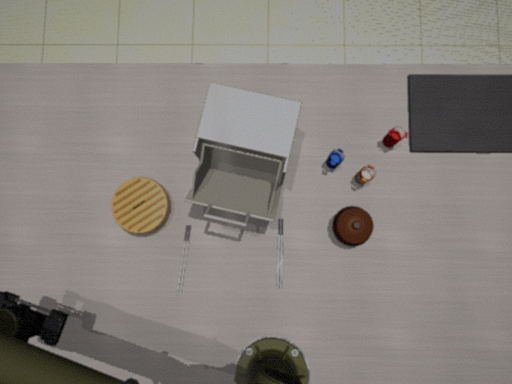

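View pics/side0.png

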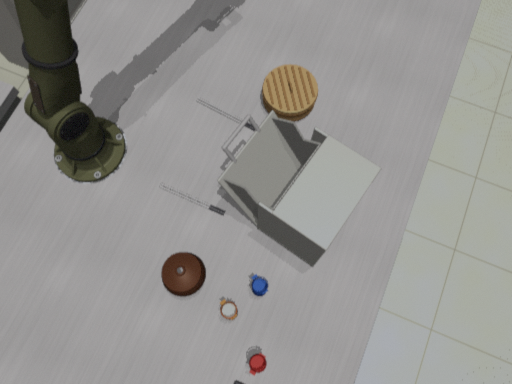

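Top view: blue shaker (335,158), orange with a pale cap (366,175) and red (393,137). The bin mouth is around (235,185), its bar around (228,213), the crock at (353,226), the steamer at (140,206), and chopsticks at (185,258) and (280,253). In the side view the orange one is at (228,309). I choose orange and will check it in a crop.

```bash
python3 - <<'E'
from h import *
t=np.load('top.npz'); s=np.load('side.npz')
a=cv2.resize(t['p'][120:250,180:420],None,fx=2.5,fy=2.5,interpolation=cv2.INTER_CUBIC)
b=cv2.resize(s['p'][260:380,200:280],None,fx=2.5,fy=2.5,interpolation=cv2.INTER_CUBIC)
cv2.imwrite('pics/crop.png',np.hstack([a[:300],b[:300]]))
for n,z,(u0,u1,v0,v1) in [('top',t,(350,385,158,195)),('side',s,(210,245,290,325))]:
    P=z['P'][v0:v1,u0:u1].reshape(-1,3)
    m=P[:,2]>.02; c=P[m]; top=c[c[:,2]>.100]
    print(n,len(c),'zmax',c[:,2].max(),'top mean',top.mean(0),top.min(0),top.max(0))
    m=P[:,2]>.05;print(np.bincount((P[m][:,2]*100).astype(int)))
# bin
P=t['P']
for nm,(u,v) in dict(roofFL=(200,135),roofBL=(212,90),roofBR=(298,105),roofFR=(288,153),roofmid=(248,120),barL=(207,217),barM=(224,224),barR=(240,233)).items():
    print(nm,np.round(P[v,u],3),np.round(np.median(P[v-1:v+2,u-1:u+2].reshape(-1,3),0),3))
# roof plane
m=(abs(P[...,2]-.264)<.008); m[:, :190]=0; m[:,305:]=0; m[170:]=0
q=P[m][:,:2].astype(np.float32); r=cv2.minAreaRect(q); print(r, cv2.boxPoints(r), np.median(P[m][:,2]))
# highest pts of bar
for n,z in (('top',t),('side',s)):
    P=z['P']; m=(P[...,2]>.225)&(P[...,2]<.30)&(P[...,0]>.35)&(P[...,0]<.53)&(abs(P[...,1]-.13)<.16)
    q=P[m]; print(n,len(q)); print(np.round(q[np.argsort(q[:,1])][::max(1,len(q)//12)],3))
E
```

```text
top 242 zmax 1.5064380952934115 top mean [ 0.58518914 -0.23984132  0.27698008] [ 0.38969438 -0.30099757  0.10019422] [0.64174792 0.02034179 1.5064381 ]
[ 0  0  0  0  0 14 98 11 13 12 43 15  0  0  0  0  0  0  0  0  0  0  0  0
  0  0  0  0  0  0  0  0  0  0  0  0  0  0  0  0  0  0  0  0  0  0  0  0
  0  0  0  0  0  0  0  0  0  0  0  0  0  0  0  0  0  0  0  0  0  0  0  0
  0  0  0  0  0  0  0  0  0  0  0  0  0  0  0  0  0  0  0  0  0  0  0  0
  0  0  0  0  0  0  0  0  0  0  0  0  0  0  0  0  0  0  0  0  0  0  0  0
  0  0  0  0  0  0  0  0  0  0  0  0  0  0  0  0  0  0  0  0  0  0  0  0
  0  0  0  0  0  0  8]
side 270 zmax 1.3561650418627076 top mean [ 0.61534119 -0.28227814  0.14137298] [ 0.58715943 -0.33243872  0.10195829] [ 0.70370341 -0.26030103  1.35616504]
[  0   0   0   0   0   4 149  14  16   6  49  24   0   0   0   0   0   0
   0   0   0   0   0   0   0   0   0   0   0   0   0   0   0   0   0   0
   0   0   0   0   0   0   0   0   0   0   0   0   0   0   0   0   0   0
   0   0   0   0   0   0   0   0   0   0   0   0   0   0   0   0   0   0
   0   0   0   0   0   0   0   0   0   
[... 711 characters left out ...]
47656) [[ 0.5909407  -0.02931097]
 [ 0.7866945  -0.07132481]
 [ 0.84138334  0.18348546]
 [ 0.6456295   0.2254993 ]] 0.26467427388546816
top 289
[[0.521 0.003 0.241]
 [0.511 0.011 0.231]
 [0.475 0.076 0.226]
 [0.451 0.085 0.261]
 [0.449 0.098 0.262]
 [0.459 0.112 0.258]
 [0.464 0.125 0.258]
 [0.467 0.138 0.261]
 [0.47  0.153 0.254]
 [0.466 0.168 0.263]
 [0.466 0.178 0.261]
 [0.499 0.184 0.226]
 [0.477 0.19  0.253]]
side 320
[[0.528 0.001 0.237]
 [0.507 0.009 0.231]
 [0.446 0.074 0.257]
 [0.463 0.079 0.243]
 [0.45  0.089 0.261]
 [0.457 0.105 0.26 ]
 [0.459 0.121 0.255]
 [0.466 0.136 0.256]
 [0.468 0.151 0.253]
 [0.467 0.167 0.257]
 [0.482 0.178 0.237]
 [0.496 0.182 0.229]
 [0.481 0.188 0.248]]
```

View pics/crop.png

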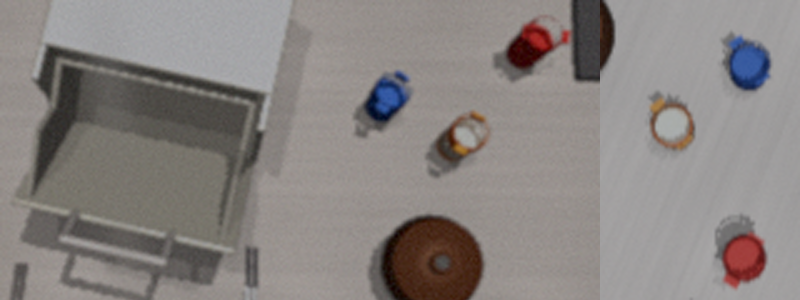

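The crop confirms one orange-sided shaker with a pale cap centre at top (366,175); the blue and red ones are the look-alikes. Bin: yaw about -12.1°, hinge about (0.618,0.098). The predicted bar position (0.461,0.132,0.253) matches the measured bar.

```bash
cat >> h.py <<'E'
from scipy.spatial.transform import Rotation as Ro
H=np.array([.618,.098,.018]); yb=np.radians(-12.1)
RB=Ro.from_euler('z',yb).as_matrix()
def delta(p,rot):
    o=env.get_obs(); R=Ro.from_euler('xyz',o['tool_rot'],degrees=True)
    T=Ro.from_euler('xyz',rot,degrees=True)
    print('t',o['time_s'],'at',np.round(o['tool_pos'],4),np.round(o['tool_rot'],1),'q',np.round(o['qpos'],0),'F',np.round(o['force'],1),'w',round(o['grip_width'],4))
    print('shift mm',np.round(R.inv().apply(np.array(p)-o['tool_pos'])*1000,1),'turn rad',np.round((R.inv()*T).as_rotvec(),4))
E
python3 - <<'E'
from h import *
for n,(u0,u1,v0,v1) in [('top',(350,385,158,195)),('side',(210,245,290,325))]:
    z=np.load(n+'.npz'); P=z['P'][v0:v1,u0:u1].reshape(-1,3); B=z['p'][v0:v1,u0:u1].reshape(-1,3)
    for lo,hi in((.02,.05),(.05,.08),(.08,.1),(.1,.125)):
        k=P[(P[:,2]>lo)&(P[:,2]<hi)]; print(n,lo,len(k),np.round(k.mean(0),3),np.round(k.min(0),3),np.round(k.max(0),3))
    k=P[(P[:,2]>.1)&(P[:,2]<.125),:2].astype(np.float32); print(cv2.minEnclosingCircle(k),cv2.fitEllipse(k))
delta([.60,-.28,.30],[180,0,167.9])
E
```

```text
top 0.02 28 [ 0.605 -0.269  0.034] [ 0.594 -0.287  0.02 ] [ 0.627 -0.26   0.049]
top 0.05 123 [ 0.618 -0.283  0.065] [ 0.596 -0.303  0.051] [ 0.637 -0.26   0.076]
top 0.08 25 [ 0.619 -0.277  0.09 ] [ 0.594 -0.301  0.081] [ 0.637 -0.259  0.1  ]
top 0.1 58 [ 0.612 -0.276  0.107] [ 0.589 -0.301  0.1  ] [ 0.642 -0.259  0.116]
((0.6155663132667542, -0.280471533536911), 0.027138112112879753) ((0.6156714558601379, -0.2812651991844177), (0.04042108356952667, 0.04758286103606224), 64.99686431884766)
side 0.02 6 [ 0.627 -0.293  0.032] [ 0.614 -0.304  0.021] [ 0.636 -0.277  0.045]
side 0.05 167 [ 0.613 -0.281  0.066] [ 0.595 -0.303  0.057] [ 0.635 -0.262  0.079]
side 0.08 22 [ 0.609 -0.28   0.087] [ 0.594 -0.303  0.082] [ 0.636 -0.262  0.099]
side 0.1 73 [ 0.613 -0.281  0.108] [ 0.587 -0.304  0.102] [ 0.639 -0.26   0.113]
((0.6133243441581726, -0.28022435307502747), 0.026934245601296425) ((0.6135460734367371, -0.28162261843681335), (0.04093082994222641, 0.047997500747442245), 64.29586029052734)
t 0.1 at [0.2055 0.6161 0.2226] [-179.9    0.   161.6] q [-71.  18.  -4.  83.   1.  79.  -3.] F [ 0.2 -0.  -0.5] w 0.0868
shift mm [-657.7 -725.5  -76.1] turn rad [-0.0017  0.     -0.1106]
```

Emit:
{"fn": "drive_tool", "kwargs": {
  "moves": [
    [[0, 0, -40], [0, 0, 0], 0],
    [[0, 0, -40], [0, 0, 0], 0],
    [[0, 0, -40], [0, 0, 0], 0],
    [[0, 0, -40], [0, 0, 0], 0],
    [[-40, 0, 0], [0, 0, 0], 0],
    [[-40, 0, 0], [0, 0, 0], 0],
    [[-40, 0, 0], [0, 0, 0], 0],
    [[-40, 0, 0], [0, 0, 0], 0],
    [[-40, 0, 0], [0, 0, 0], 0],
    [[-20, -35, 0], [0, 0, -0.055], 0],
    [[-20, -35, 0], [0, 0, -0.055], 0]
  ]
}}

```text
time_s: 1.02
tool_pos: [0.415, 0.4737, 0.379]
tool_rot: [-179.6, -0.1, 167.9]
force: [-0.1, -0.3, 2.1]
grip_width: 0.0865
grasp_force: 0.0
```

Emit:
{"fn": "drive_tool", "kwargs": {
  "moves": [
    [[-18, -35, 0], [0, 0, 0], 0],
    [[-18, -35, 0], [0, 0, 0], 0],
    [[-18, -35, 0], [0, 0, 0], 0],
    [[-18, -35, 0], [0, 0, 0], 0],
    [[-18, -35, 0], [0, 0, 0], 0],
    [[-18, -35, 0], [0, 0, 0], 0],
    [[-18, -35, 0], [0, 0, 0], 0],
    [[-18, -35, 0], [0, 0, 0], 0],
    [[-18, -35, 0], [0, 0, 0], 0],
    [[-18, -35, 0], [0, 0, 0], 0]
  ]
}}

```text
time_s: 1.85
tool_pos: [0.5156, 0.0928, 0.3834]
tool_rot: [180.0, -0.0, 167.9]
force: [0.8, -0.0, 0.0]
grip_width: 0.0871
grasp_force: 0.0
```

Emit:
{"fn": "drive_tool", "kwargs": {
  "moves": [
    [[-18, -35, 0], [0, 0, 0], 0],
    [[-18, -35, 0], [0, 0, 0], 0],
    [[-18, -35, 0], [0, 0, 0], 0],
    [[-18, -35, 0], [0, 0, 0], 0],
    [[-18, -35, 0], [0, 0, 0], 0],
    [[-18, -35, 0], [0, 0, 0], 0],
    [[-18, -35, 0], [0, 0, 0], 0],
    [[-18, -35, 0], [0, 0, 0], 0],
    [[-18, -35, 0], [0, 0, 0], 0],
    [[0, 0, 40], [0, 0, 0], 0],
    [[0, 0, 40], [0, 0, 0], 0],
    [[0, 0, 0], [0, 0, 0], 0]
  ]
}}

```text
time_s: 2.85
tool_pos: [0.6029, -0.246, 0.2926]
tool_rot: [179.9, -1.0, 167.7]
force: [-1.2, 1.4, -2.0]
grip_width: 0.0872
grasp_force: 0.0
```

```bash
python3 - <<'E'
from h import *
delta([.614,-.281,.078],[180,0,167.9])
p,d,c=cam('wrist'); cv2.imwrite('pics/w1.png',p); P=pts(d,c).reshape(-1,3)
m=(P[:,2]>.1)&(P[:,2]<.125)&(np.hypot(P[:,0]-.614,P[:,1]+.281)<.06)
k=P[m,:2].astype(np.float32); print(len(k),k.mean(0),cv2.minEnclosingCircle(k),cv2.fitEllipse(k))
E
```

```text
t 2.85 at [ 0.6029 -0.246   0.2926] [179.9  -1.  167.7] q [ -6.  20.  34.  77. -11.  88. 105.] F [-1.2  1.4 -2. ] w 0.0872
shift mm [-22.1 -32.3 214.2] turn rad [ 0.0023 -0.018  -0.0033]
325 [ 0.6074066 -0.2791447] ((0.6118394136428833, -0.282539963722229), 0.028027862310409546) ((0.6132141947746277, -0.28237631916999817), (0.04006105288863182, 0.04864267632365227), 61.15724182128906)
```

View pics/w1.png

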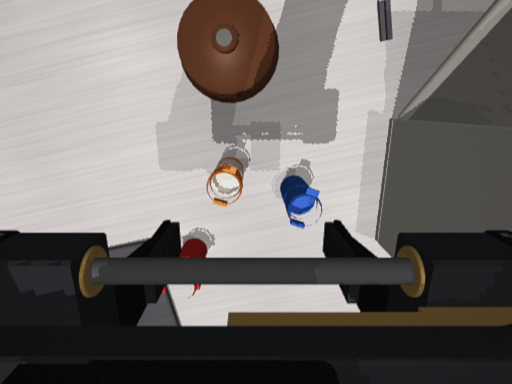

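The wrist view shows the orange shaker at (225,180), the blue one at (300,200), the red one at (195,265) and the crock at (228,45). The fingers have clear room. The cap centre is (0.613,-0.282), which agrees with the earlier estimate.

Emit:
{"fn": "drive_tool", "kwargs": {
  "moves": [
    [[-10, -16, 0], [0, 0, 0], 0],
    [[-10, -16, 0], [0, 0, 0], 0],
    [[0, 0, 25], [0, 0, 0], 0],
    [[0, 0, 25], [0, 0, 0], 0],
    [[0, 0, 25], [0, 0, 0], 0],
    [[0, 0, 0], [0, 0, 0], 0],
    [[0, 0, 0], [0, 0, 0], 0]
  ]
}}

```text
time_s: 3.48
tool_pos: [0.6218, -0.2817, 0.2305]
tool_rot: [180.0, 0.1, 168.0]
force: [1.1, -0.5, 0.7]
grip_width: 0.0874
grasp_force: 0.0
```

```bash
python3 - <<'E'
from h import *
delta([.6133,-.2818,.078],[180,0,167.9])
E
```

```text
t 3.4833 at [ 0.6218 -0.2817  0.2305] [1.80e+02 1.00e-01 1.68e+02] q [ -2.  24.  34.  79. -14.  81. 109.] F [ 1.1 -0.5  0.7] w 0.0874
shift mm [  8.5  -1.9 152.5] turn rad [0.0002 0.0011 0.0014]
```

Emit:
{"fn": "drive_tool", "kwargs": {
  "moves": [
    [[8, -2, 20], [0, 0, 0], 0],
    [[0, 0, 25], [0, 0, 0], 0],
    [[0, 0, 25], [0, 0, 0], 0],
    [[0, 0, 25], [0, 0, 0], 0],
    [[0, 0, 25], [0, 0, 0], 0],
    [[0, 0, 20], [0, 0, 0], 0],
    [[0, 0, 12], [0, 0, 0], 0],
    [[0, 0, 0], [0, 0, 0], 0],
    [[0, 0, 0], [0, 0, 0], 0]
  ]
}}

```text
time_s: 4.23
tool_pos: [0.614, -0.2833, 0.0786]
tool_rot: [-180.0, 0.1, 167.9]
force: [0.7, 0.1, 0.3]
grip_width: 0.0869
grasp_force: 0.0
```

Emit:
{"fn": "drive_tool", "kwargs": {
  "moves": [
    [[0, 0, 0], [0, 0, 0], 0.3],
    [[0, 0, 0], [0, 0, 0], 0.5],
    [[0, 0, 0], [0, 0, 0], 0.7],
    [[0, 0, 0], [0, 0, 0], 1],
    [[0, 0, 0], [0, 0, 0], 1],
    [[0, 0, 0], [0, 0, 0], 1],
    [[0, 0, 0], [0, 0, 0], 1],
    [[0, 0, 0], [0, 0, 0], 1]
  ],
  "newtons": 8
}}

```text
time_s: 4.9
tool_pos: [0.6125, -0.2828, 0.0766]
tool_rot: [180.0, 0.0, 167.9]
force: [0.8, 0.4, 0.8]
grip_width: 0.0446
grasp_force: 8.0
```

Emit:
{"fn": "drive_tool", "kwargs": {
  "moves": [
    [[0, 0, -12], [0, 0, 0], 1],
    [[0, 0, -25], [0, 0, 0], 1],
    [[0, 0, -30], [0, 0, 0], 1],
    [[0, 0, -30], [0, 0, 0], 1],
    [[0, 0, -30], [0, 0, 0], 1],
    [[0, 0, -30], [0, 0, 0], 1],
    [[0, 0, -30], [0, 0, 0], 1],
    [[0, 0, -30], [0, 0, 0], 1],
    [[0, 0, -30], [0, 0, 0], 1],
    [[0, 0, -30], [0, 0, 0], 1],
    [[0, 0, -30], [0, 0, 0], 1],
    [[0, 0, -13], [0, 0, 0], 1]
  ]
}}

```text
time_s: 5.9
tool_pos: [0.6127, -0.2836, 0.4023]
tool_rot: [-179.9, 0.4, 167.9]
force: [-0.0, -0.4, -0.5]
grip_width: 0.0445
grasp_force: 8.0
```

Emit:
{"fn": "drive_tool", "kwargs": {
  "moves": [
    [[5, 15, 0], [0, 0, 0], 1],
    [[9, 33, 0], [0, 0, 0], 1],
    [[10, 35, 0], [0, 0, 0], 1],
    [[10, 35, 0], [0, 0, 0], 1],
    [[10, 35, 0], [0, 0, 0], 1],
    [[10, 35, 0], [0, 0, 0], 1],
    [[10, 35, 0], [0, 0, 0], 1],
    [[10, 35, 0], [0, 0, 0], 1],
    [[10, 35, 0], [0, 0, 0], 1],
    [[10, 35, 0], [0, 0, 0], 1],
    [[9, 30, 0], [0, 0, 0], 1],
    [[6, 15, 0], [0, 0, 0], 1]
  ]
}}

```text
time_s: 6.9
tool_pos: [0.5833, 0.1102, 0.397]
tool_rot: [179.9, -0.0, 168.2]
force: [0.4, 0.3, -0.9]
grip_width: 0.0444
grasp_force: 8.0
```

Emit:
{"fn": "drive_tool", "kwargs": {
  "moves": [
    [[0, 0, 0], [0, 0, 0], 1],
    [[0, 0, 0], [0, 0, 0], 1],
    [[0, 0, 0], [0, 0, 0], 1]
  ]
}}

```text
time_s: 7.15
tool_pos: [0.5844, 0.1028, 0.3972]
tool_rot: [-180.0, 0.1, 167.7]
force: [1.0, -0.4, -0.5]
grip_width: 0.0444
grasp_force: 8.0
```

```bash
python3 - <<'E'
from h import *
delta(list((H+RB@[-.035,0,0])[:2])+[.216],[180,0,167.9])
p,d,c=cam('top'); q,_,_=cam('wrist')
cv2.imwrite('pics/p2.png',np.hstack([cv2.resize(p[70:250,150:390],None,fx=1.5,fy=1.5),cv2.resize(q,(360,270))]))
E
```

```text
t 7.15 at [0.5844 0.1028 0.3972] [-1.800e+02  1.000e-01  1.677e+02] q [-33.  10.  24.  74.  -4.  96.  69.] F [ 1.  -0.4 -0.5] w 0.0444
shift mm [  1.4   2.5 181.2] turn rad [-0.0008  0.001  -0.0028]
```

View pics/p2.png

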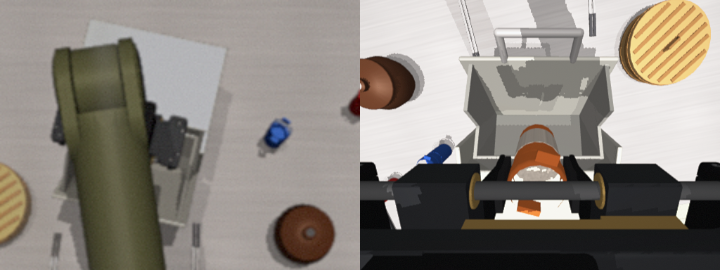

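The shaker (540,160 in the right half) is held above the hopper mouth, with the bar beyond it at (540,35).

Emit:
{"fn": "drive_tool", "kwargs": {
  "moves": [
    [[1, 2, 15], [0, 0, 0], 1],
    [[0, 0, 25], [0, 0, 0], 1],
    [[0, 0, 25], [0, 0, 0], 1],
    [[0, 0, 25], [0, 0, 0], 1],
    [[0, 0, 25], [0, 0, 0], 1],
    [[0, 0, 20], [0, 0, 0], 1],
    [[0, 0, 0], [0, 0, 0], 1],
    [[0, 0, 0], [0, 0, 0], 1]
  ]
}}

```text
time_s: 7.92
tool_pos: [0.5834, 0.1054, 0.2612]
tool_rot: [-179.9, -0.1, 167.7]
force: [1.2, -0.2, -0.2]
grip_width: 0.0446
grasp_force: 8.0
```

Emit:
{"fn": "drive_tool", "kwargs": {
  "moves": [
    [[0, 0, 15], [0, 0, 0], 1],
    [[0, 0, 15], [0, 0, 0], 1],
    [[0, 0, 12], [0, 0, 0], 1],
    [[0, 0, 10], [0, 0, 0], 1],
    [[0, 0, 0], [0, 0, 0], 1],
    [[0, 0, 0], [0, 0, 0], 1]
  ]
}}

```text
time_s: 8.42
tool_pos: [0.5839, 0.1067, 0.2099]
tool_rot: [180.0, 0.0, 167.9]
force: [-0.0, 0.7, -0.6]
grip_width: 0.0449
grasp_force: 8.0
```

Emit:
{"fn": "drive_tool", "kwargs": {
  "moves": [
    [[0, 0, 8], [0, 0, 0], 1],
    [[0, 0, 0], [0, 0, 0], 1],
    [[0, 0, 0], [0, 0, 0], 0.2],
    [[0, 0, 0], [0, 0, 0], 0.1],
    [[0, 0, 0], [0, 0, 0], 0.1],
    [[0, 0, 0], [0, 0, 0], 0.1],
    [[0, 0, 0], [0, 0, 0], 0.1],
    [[0, 0, -15], [0, 0, 0], 0.1],
    [[0, 0, -25], [0, 0, 0], 0.1],
    [[0, 0, -30], [0, 0, 0], 0.1],
    [[0, 0, -35], [0, 0, 0], 0.1],
    [[0, 0, -40], [0, 0, 0], 0.1]
  ]
}}

```text
time_s: 9.42
tool_pos: [0.5829, 0.1066, 0.347]
tool_rot: [-179.9, -0.1, 167.9]
force: [0.1, 0.8, 0.1]
grip_width: 0.0779
grasp_force: 0.0
```

Emit:
{"fn": "drive_tool", "kwargs": {
  "moves": [
    [[0, 0, -40], [0, 0, 0], 0.1],
    [[0, 0, -30], [0, 0, 0], 0.1],
    [[0, 0, 0], [0, 0, 0], 0.1],
    [[0, 0, 0], [0, 0, 0], 0.1]
  ]
}}

```text
time_s: 9.75
tool_pos: [0.5845, 0.1066, 0.4189]
tool_rot: [179.9, 0.2, 167.9]
force: [-0.2, 0.2, -2.3]
grip_width: 0.0782
grasp_force: 0.0
```

```bash
python3 - <<'E'
from h import *
delta(list((H+RB@[-.161,0,0])[:2])+[.40],[180,0,167.9-90])
q,d,c=cam('wrist'); cv2.imwrite('pics/w3.png',q)
P=pts(d,c); L=(P.reshape(-1,3)-H)@RB
hsv=cv2.cvtColor(q,cv2.COLOR_BGR2HSV).reshape(-1,3)
m=(hsv[:,0]<18)&(hsv[:,1]>120)&(L[:,0]>-.15)&(L[:,0]<.05)&(abs(L[:,1])<.11)&(L[:,2]<.2)
print('shaker bin-frame',m.sum(),np.median(L[m],0),L[m].min(0),L[m].max(0))
m=(L[:,2]>.225)&(L[:,2]<.26)&(L[:,0]<-.14)&(L[:,0]>-.2)
print('bar',m.sum(),np.median(L[m],0),L[m].min(0),L[m].max(0))
E
```

```text
t 9.75 at [0.5845 0.1066 0.4189] [179.9   0.2 167.9] q [-33.  11.  24.  72.  -4.  98.  68.] F [-0.2  0.2 -2.3] w 0.0782
shift mm [126.6  -1.6  18.4] turn rad [0.0047 0.0016 1.57  ]
shaker bin-frame 394 [-0.02461703  0.00449848  0.10729309] [-0.06577471 -0.01715364  0.0296547 ] [0.02985748 0.02759515 0.12445098]
bar 1677 [-0.16161114  0.00064498  0.2382589 ] [-0.16869228 -0.06031376  0.22501286] [-0.14990421  0.06079693  0.24215633]
```

View pics/w3.png

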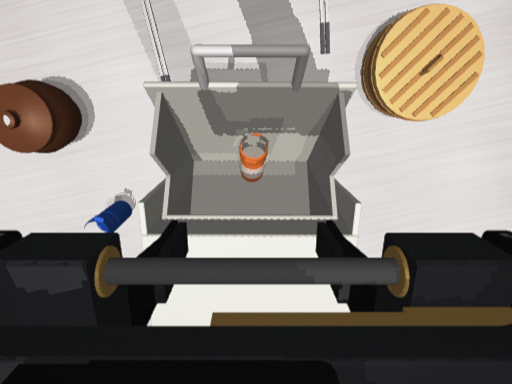

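The shaker lies in the hopper at (253,158) in the wrist view, and the bin is still tipped out with its bar at (250,50). Bar: bin frame (-0.162, 0, 0.236). Next I turn the tool 90° to grip across the bar.

Emit:
{"fn": "drive_tool", "kwargs": {
  "moves": [
    [[32, 0, 0], [0, 0, 0], 0.1],
    [[32, 0, 0], [0, 0, 0], 0.1],
    [[32, 0, 0], [0, 0, 0], 0.1],
    [[31, 0, 0], [0, 0, 0], 0.1],
    [[0, 0, 0], [0, 0, 0.12], 0.1],
    [[0, 0, 0], [0, 0, 0.12], 0.1],
    [[0, 0, 0], [0, 0, 0.12], 0.1],
    [[0, 0, 0], [0, 0, 0.12], 0.1],
    [[0, 0, 0], [0, 0, 0.12], 0.1],
    [[0, 0, 0], [0, 0, 0.12], 0.1],
    [[0, 0, 0], [0, 0, 0.12], 0.1],
    [[0, 0, 0], [0, 0, 0.12], 0.1]
  ]
}}

```text
time_s: 10.8
tool_pos: [0.4588, 0.1334, 0.4145]
tool_rot: [-179.8, 0.0, 112.5]
force: [-0.1, 0.3, -1.0]
grip_width: 0.0783
grasp_force: 0.0
```

Emit:
{"fn": "drive_tool", "kwargs": {
  "moves": [
    [[0, 0, 0], [0, 0, 0.12], 0.1],
    [[0, 0, 0], [0, 0, 0.12], 0.1],
    [[0, 0, 0], [0, 0, 0.12], 0.1],
    [[0, 0, 0], [0, 0, 0.12], 0.1],
    [[0, 0, 0], [0, 0, 0.12], 0.1],
    [[0, 0, 0], [-0.1, 0, 0], 0.1],
    [[0, 0, 0], [-0.1, 0, 0], 0.1],
    [[0, 0, 0], [-0.1, 0, 0], 0.1],
    [[0, 0, 0], [-0.1, 0, 0], 0.1],
    [[0, 0, 0], [0, 0, 0], 0.1],
    [[0, 0, 0], [0, 0, 0], 0.1]
  ]
}}

```text
time_s: 11.72
tool_pos: [0.4628, 0.1336, 0.4168]
tool_rot: [160.2, 0.1, 78.3]
force: [-0.4, -0.6, -0.4]
grip_width: 0.0787
grasp_force: 0.0
```

```bash
python3 - <<'E'
from h import *
# tool rot for tilt a: columns x=biny, y=binx*cos..., z
a=.4; s,c=np.sin(a),np.cos(a)
R=RB@np.array([[0,c,s],[1,0,0],[0,s,-c]])
rot=Ro.from_matrix(R).as_euler('xyz',degrees=True); print(rot)
bar=H+RB@[-.161,0,.235]; print('bar',bar)
delta(bar-R[:,2]*.003,rot); delta(bar-R[:,2]*.063,rot)
E
```

```text
[157.08168819   0.          77.9       ]
bar [0.4605769  0.13174859 0.253     ]
t 11.7167 at [0.4628 0.1336 0.4168] [1.602e+02 1.000e-01 7.830e+01] q [-29. -17.   0.  99.  13.  82. -41.] F [-0.4 -0.6 -0.4] w 0.0787
shift mm [ -2.  -57.3 150.6] turn rad [-0.0546 -0.0013  0.0068]
t 11.7167 at [0.4628 0.1336 0.4168] [1.602e+02 1.000e-01 7.830e+01] q [-29. -17.   0.  99.  13.  82. -41.] F [-0.4 -0.6 -0.4] w 0.0787
shift mm [ -1.9 -60.6  90.7] turn rad [-0.0546 -0.0013  0.0068]
```

Emit:
{"fn": "drive_tool", "kwargs": {
  "moves": [
    [[0, 0, 0], [0.1, 0, 0], 0.1],
    [[0, 0, 0], [0.1, 0, 0], 0.1],
    [[0, 0, 0], [0, 0, 0], 0.1],
    [[0, 0, 0], [0, 0, 0], 0.1]
  ]
}}

```text
time_s: 12.05
tool_pos: [0.4649, 0.1337, 0.4165]
tool_rot: [171.7, 0.1, 78.2]
force: [0.1, -0.8, 0.3]
grip_width: 0.0784
grasp_force: 0.0
```

```bash
cat >> h.py <<'E'
def pose(th,a):  # hopper angle, tool tilt
    s,c=np.sin(a),np.cos(a); R=RB@np.array([[0,c,s],[1,0,0],[0,s,-c]])
    bar=H+RB@[-.285*np.sin(th),0,.285*np.cos(th)]
    return bar-R[:,2]*.003, Ro.from_matrix(R).as_euler('xyz',degrees=True)
E
python3 - <<'E'
from h import *
p,r=pose(.6,.15); delta(p,r)
E
```

```text
t 12.05 at [0.4649 0.1337 0.4165] [1.717e+02 1.000e-01 7.820e+01] q [-29.  -9.   5.  91.   6.  91. -35.] F [ 0.1 -0.8  0.3] w 0.0784
shift mm [ -2.6 -27.3 158.1] turn rad [-0.0052  0.0004  0.005 ]
```

Emit:
{"fn": "drive_tool", "kwargs": {
  "moves": [
    [[-3, -14, 20], [0, 0, 0], 0.1],
    [[0, -13, 25], [0, 0, 0], 0.1],
    [[0, 0, 25], [0, 0, 0], 0.1],
    [[0, 0, 20], [0, 0, 0], 0.1],
    [[0, 0, 15], [0, 0, 0], 0.1],
    [[0, 0, 0], [0, 0, 0], 0.1],
    [[0, 0, 0], [0, 0, 0], 0.1]
  ]
}}

```text
time_s: 12.63
tool_pos: [0.4508, 0.1346, 0.3099]
tool_rot: [171.6, -0.0, 78.5]
force: [0.2, 0.7, 0.4]
grip_width: 0.0784
grasp_force: 0.0
```

```bash
python3 - <<'E'
from h import *
p,r=pose(.6,.15); delta(p,r)
E
```

```text
t 12.6333 at [0.4508 0.1346 0.3099] [171.6  -0.   78.5] q [-29. -11.   4. 105.   6.  79. -37.] F [0.2 0.7 0.4] w 0.0784
shift mm [-0.9  1.8 54.5] turn rad [-0.0034 -0.0015  0.0097]
```

Emit:
{"fn": "drive_tool", "kwargs": {
  "moves": [
    [[0, 2, 15], [0, 0, 0], 0.1],
    [[0, 0, 15], [0, 0, 0], 0.1],
    [[0, 0, 14], [0, 0, 0], 0.1],
    [[0, 0, 10], [0, 0, 0], 0.1],
    [[0, 0, 0], [0, 0, 0], 0.1],
    [[0, 0, 0], [0, 0, 0.005], 0.1]
  ]
}}

```text
time_s: 13.13
tool_pos: [0.4615, 0.133, 0.258]
tool_rot: [171.5, -0.1, 78.1]
force: [0.7, 0.2, 1.0]
grip_width: 0.0787
grasp_force: 0.0
```

Emit:
{"fn": "drive_tool", "kwargs": {
  "moves": [
    [[0, 0, 0], [0, 0, 0], 0.4],
    [[0, 0, 0], [0, 0, 0], 0.6],
    [[0, 0, 0], [0, 0, 0], 0.75],
    [[0, 0, 0], [0, 0, 0], 0.85],
    [[0, 0, 0], [0, 0, 0], 1],
    [[0, 0, 0], [0, 0, 0], 1],
    [[0, 0, 0], [0, 0, 0], 1],
    [[0, 0, 0], [0, 0, 0], 1],
    [[0, 0, 0], [0, 0, 0], 1],
    [[0, 0, 0], [0, 0, 0], 1]
  ],
  "newtons": 15
}}

```text
time_s: 13.97
tool_pos: [0.4613, 0.1328, 0.2572]
tool_rot: [171.6, -0.1, 78.1]
force: [0.0, -0.1, -0.5]
grip_width: 0.0197
grasp_force: 0.0
```

```bash
python3 - <<'E'
from h import *
p,r=pose(.6,.15); delta(p,r)
# per-step tool-frame moves: th .6->0, tilt .15->-.3 in 30 steps
N=30; th=np.linspace(.6,0,N+1); a=np.linspace(.15,-.3,N+1)
for i in range(N):
    p0,r0=pose(th[i],a[i]); p1,_=pose(th[i+1],a[i+1])
    print(i,np.round(Ro.from_euler('xyz',r0,degrees=True).inv().apply(p1-p0)*1000,1))
E
```

```text
t 13.9667 at [0.4613 0.1328 0.2572] [ 1.716e+02 -1.000e-01  7.810e+01] q [-28.  -9.   5. 109.   6.  73. -37.] F [ 0.  -0.1 -0.5] w 0.0197
shift mm [-1.1 -1.   0.9] turn rad [-0.0028 -0.0024  0.004 ]
0 [ 0.   5.2 -2.4]
1 [ 0.   5.2 -2.4]
2 [-0.   5.2 -2.4]
3 [-0.   5.2 -2.3]
4 [ 0.   5.2 -2.3]
5 [-0.   5.3 -2.3]
6 [-0.   5.3 -2.3]
7 [ 0.   5.3 -2.2]
8 [-0.   5.3 -2.2]
9 [-0.   5.3 -2.2]
10 [ 0.   5.3 -2.2]
11 [ 0.   5.3 -2.1]
12 [-0.   5.3 -2.1]
13 [-0.   5.3 -2.1]
14 [ 0.   5.4 -2.1]
15 [ 0.   5.4 -2. ]
16 [ 0.   5.4 -2. ]
17 [-0.   5.4 -2. ]
18 [-0.   5.4 -2. ]
19 [-0.   5.4 -1.9]
20 [ 0.   5.4 -1.9]
21 [-0.   5.4 -1.9]
22 [ 0.   5.4 -1.8]
23 [-0.   5.4 -1.8]
24 [ 0.   5.5 -1.8]
25 [-0.   5.5 -1.8]
26 [-0.   5.5 -1.7]
27 [ 0.   5.5 -1.7]
28 [-0.   5.5 -1.7]
29 [ 0.   5.5 -1.7]
```

Still closing (19.7 mm); wait until it holds the bar.

Emit:
{"fn": "drive_tool", "kwargs": {
  "moves": [
    [[0, 0, 0], [0, 0, 0], 1],
    [[0, 0, 0], [0, 0, 0], 1],
    [[0, 0, 0], [0, 0, 0], 1],
    [[0, 0, 0], [0, 0, 0], 1],
    [[0, 0, 0], [0, 0, 0], 1]
  ]
}}

```text
time_s: 14.38
tool_pos: [0.4608, 0.1329, 0.2577]
tool_rot: [171.6, -0.1, 78.2]
force: [-5.5, -0.3, 6.3]
grip_width: 0.0093
grasp_force: 15.0
```

```bash
python3 - <<'E'
from h import *
q,d,c=cam('wrist'); t,dt,ct=cam('side'); tt,_,_=cam('top')
cv2.imwrite('pics/g.png',np.hstack([cv2.resize(q[150:],(400,183*1)),cv2.resize(t[80:220,190:390],None,fx=2,fy=1.307)[:183]]))
cv2.imwrite('pics/g2.png',np.vstack([cv2.resize(q,(512,384)),cv2.resize(t[90:200,200:350],(512,216))]))
P=pts(dt,ct); L=(P.reshape(-1,3)-H)@RB
m=(L[:,2]>.222)&(L[:,2]<.26)&(L[:,0]<-.1)&(L[:,0]>-.2)&(abs(L[:,1])>.03)&(abs(L[:,1])<.06)
print(m.sum(),np.median(L[m],0))
E
```

```text
100 [-0.15655796 -0.04387973  0.23924037]
```

View pics/g2.png

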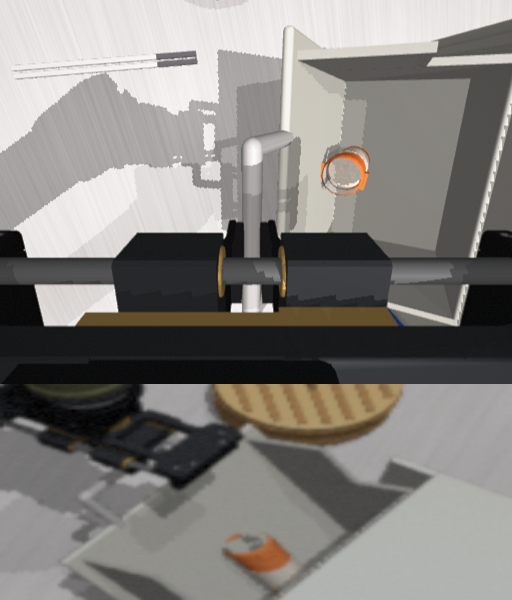

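The wrist view shows the bar (253,190) between the closed pads (235–272,240), and the shaker still in the hopper (345,170). Now I ease it in.

Emit:
{"fn": "drive_tool", "kwargs": {
  "moves": [
    [[0, 3, -1.3], [0.008, 0, 0], 1],
    [[0, 5.2, -2.4], [0.015, 0, 0], 1],
    [[0, 5.2, -2.4], [0.015, 0, 0], 1],
    [[0, 5.2, -2.4], [0.015, 0, 0], 1],
    [[0, 5.2, -2.3], [0.015, 0, 0], 1],
    [[0, 5.2, -2.3], [0.015, 0, 0], 1],
    [[0, 2.5, -1.1], [0.007, 0, 0], 1]
  ]
}}

```text
time_s: 15.12
tool_pos: [0.4913, 0.1262, 0.2759]
tool_rot: [176.7, -0.1, 78.1]
force: [-3.8, -0.9, 6.5]
grip_width: 0.0094
grasp_force: 15.0
```

```bash
python3 - <<'E'
from h import *
p,r=pose(.48,.06); delta(p,r)
o=env.get_obs(); L=(o['tool_pos']-H)@RB; print('theta',np.arctan2(-L[0],L[2]),np.hypot(L[0],L[2]))
E
```

```text
t 15.1167 at [0.4913 0.1262 0.2759] [ 1.767e+02 -1.000e-01  7.810e+01] q [-27.  -3.   8. 101.   2.  79. -31.] F [-3.8 -0.9  6.5] w 0.0094
shift mm [-1.  -2.1  2. ] turn rad [-0.0025 -0.0022  0.0034]
theta 0.46632228847200535 0.2887745060711544
```

Emit:
{"fn": "drive_tool", "kwargs": {
  "moves": [
    [[0, 3, -1], [0.008, 0, 0], 1],
    [[0, 5.3, -2.1], [0.015, 0, 0], 1],
    [[0, 5.3, -2.1], [0.015, 0, 0], 1],
    [[0, 5.3, -2.1], [0.015, 0, 0], 1],
    [[0, 5.3, -2.1], [0.015, 0, 0], 1],
    [[0, 5.3, -2.1], [0.015, 0, 0], 1],
    [[0, 5.3, -2.1], [0.015, 0, 0], 1],
    [[0, 5.3, -2.1], [0.015, 0, 0], 1],
    [[0, 5.3, -2.1], [0.015, 0, 0], 1],
    [[0, 2.5, -1], [0.007, 0, 0], 1]
  ]
}}

```text
time_s: 15.95
tool_pos: [0.5388, 0.1158, 0.2952]
tool_rot: [-175.7, -0.1, 78.1]
force: [-2.5, -1.7, 7.3]
grip_width: 0.0092
grasp_force: 15.2
```

```bash
python3 - <<'E'
from h import *
p,r=pose(.28,-.08); delta(p,r)
o=env.get_obs(); L=(o['tool_pos']-H)@RB; print('theta',np.arctan2(-L[0],L[2]),np.hypot(L[0],L[2]))
E
```

```text
t 15.95 at [0.5388 0.1158 0.2952] [-1.757e+02 -1.000e-01  7.810e+01] q [-24.   8.  12.  88.  -3.  88. -24.] F [-2.5 -1.7  7.3] w 0.0092
shift mm [-0.8  2.7  0.1] turn rad [ 0.0043 -0.0017  0.0032]
theta 0.28496125347983314 0.28880844416467505
```

Emit:
{"fn": "drive_tool", "kwargs": {
  "moves": [
    [[0, 3, -1], [0.008, 0, 0], 1],
    [[0, 5.4, -2], [0.015, 0, 0], 1],
    [[0, 5.4, -2], [0.015, 0, 0], 1],
    [[0, 5.4, -2], [0.015, 0, 0], 1],
    [[0, 5.4, -1.9], [0.015, 0, 0], 1],
    [[0, 5.4, -1.9], [0.015, 0, 0], 1],
    [[0, 5.4, -1.9], [0.015, 0, 0], 1],
    [[0, 5.4, -1.8], [0.015, 0, 0], 1],
    [[0, 5.4, -1.8], [0.015, 0, 0], 1],
    [[0, 5.4, -1.8], [0.015, 0, 0], 1],
    [[0, 3, -1], [0.008, 0, 0], 1],
    [[0, 0, 0], [0, 0, 0], 1]
  ]
}}

```text
time_s: 16.95
tool_pos: [0.595, 0.1034, 0.3059]
tool_rot: [-167.1, -0.1, 78.0]
force: [0.5, -1.3, 7.3]
grip_width: 0.0086
grasp_force: 15.1
```

```bash
python3 - <<'E'
from h import *
p,r=pose(0,-.25); delta(p,r)
o=env.get_obs(); L=(o['tool_pos']-H)@RB; print('theta',np.arctan2(-L[0],L[2]),np.hypot(L[0],L[2]))
E
```

```text
t 16.95 at [0.595  0.1034 0.3059] [-1.671e+02 -1.000e-01  7.800e+01] q [-19.  21.  13.  72.  -9. 100. -19.] F [ 0.5 -1.3  7.3] w 0.0086
shift mm [-0.5 23.8 -5.4] turn rad [ 0.0255 -0.0007  0.0025]
theta 0.08203523304279757 0.28886783989485454
```

Continue to the stop in small steps.

Emit:
{"fn": "drive_tool", "kwargs": {
  "moves": [
    [[0, 3, -0.9], [0.005, 0, 0], 1],
    [[0, 4, -1.1], [0.005, 0, 0], 1],
    [[0, 4, -1.1], [0.005, 0, 0], 1],
    [[0, 4, -1], [0.005, 0, 0], 1],
    [[0, 4, -1], [0.005, 0, 0], 1],
    [[0, 3, -0.6], [0, 0, 0], 1],
    [[0, 2, -0.4], [0, 0, 0], 1],
    [[0, 0, 0], [0, 0, 0], 1],
    [[0, 0, 0], [0, 0, 0], 1]
  ]
}}

```text
time_s: 17.7
tool_pos: [0.6184, 0.0983, 0.307]
tool_rot: [-165.7, -0.1, 78.1]
force: [0.5, -1.9, 10.5]
grip_width: 0.0081
grasp_force: 15.6
```

```bash
python3 - <<'E'
from h import *
p,r=pose(0,-.25); delta(p,r)
o=env.get_obs(); L=(o['tool_pos']-H)@RB; print('theta',np.arctan2(-L[0],L[2]),np.hypot(L[0],L[2]))
E
```

```text
t 17.7 at [0.6184 0.0983 0.307 ] [-1.657e+02 -1.000e-01  7.810e+01] q [-18.  25.  14.  67. -10. 102. -17.] F [ 0.5 -1.9 10.5] w 0.0081
shift mm [-0.4  0.7  0.9] turn rad [ 0.0011 -0.0005  0.0029]
theta -0.0010629338908792764 0.28899454066114627
```

Emit:
{"fn": "drive_tool", "kwargs": {
  "moves": [
    [[0, 1.5, 0], [0, 0, 0], 1],
    [[0, 1.5, 0], [0, 0, 0], 1],
    [[0, 1, 0], [0, 0, 0], 1],
    [[0, 0, 0], [0, 0, 0], 1],
    [[0, 0, 0], [0, 0, 0], 1]
  ]
}}

```text
time_s: 18.12
tool_pos: [0.6202, 0.0979, 0.307]
tool_rot: [-165.5, -0.1, 78.1]
force: [-5.2, -2.3, 14.5]
grip_width: 0.0079
grasp_force: 16.1
```

Firm against the stop, so I release and withdraw.

Emit:
{"fn": "drive_tool", "kwargs": {
  "moves": [
    [[0, 0, 0], [0, 0, 0], 0.85],
    [[0, 0, 0], [0, 0, 0], 0.7],
    [[0, 0, 0], [0, 0, 0], 0.5],
    [[0, 0, 0], [0, 0, 0], 0.3],
    [[0, 0, 0], [0, 0, 0], 0.3],
    [[0, 0, 0], [0, 0, 0], 0.3],
    [[0, 0, 0], [0, 0, 0], 0.3],
    [[0, 0, -5], [0, 0, 0], 0.3],
    [[0, 0, -10], [0, 0, 0], 0.3],
    [[0, 0, -20], [0, 0, 0], 0.3],
    [[0, 0, -30], [0, 0, 0], 0.3],
    [[0, 0, -30], [0, 0, 0], 0.3]
  ]
}}

```text
time_s: 19.12
tool_pos: [0.6439, 0.0942, 0.3963]
tool_rot: [-165.4, -0.1, 78.2]
force: [1.0, 0.2, 0.7]
grip_width: 0.0606
grasp_force: 0.0
```

Emit:
{"fn": "drive_tool", "kwargs": {
  "moves": [
    [[0, 0, -30], [0, 0, 0], 0.3],
    [[0, 0, -30], [0, 0, 0], 0.3],
    [[0, -40, 0], [0, 0, 0], 0.3],
    [[0, -40, 0], [0, 0, 0], 0.3],
    [[0, -40, 0], [0, 0, 0], 0.3],
    [[0, 0, 0], [0, 0, 0], 0.3],
    [[0, 0, 0], [0, 0, 0], 0.3],
    [[0, 0, 0], [0, 0, 0], 0.3]
  ]
}}

```text
time_s: 19.78
tool_pos: [0.5341, 0.1159, 0.4561]
tool_rot: [-166.6, -0.4, 78.1]
force: [0.1, 0.3, -0.6]
grip_width: 0.0612
grasp_force: 0.0
```

```bash
python3 - <<'E'
from h import *
o=env.get_obs(); print(o['time_s'],o['tool_pos'],o['force'])
q,d,c=cam('wrist'); t,dt,ct=cam('side')
cv2.imwrite('pics/f.png',np.hstack([cv2.resize(q,(400,300)),cv2.resize(t[60:330,150:400],(278,300))]))
for dd,cc in((d,c),(dt,ct)):
    L=(pts(dd,cc).reshape(-1,3)-H)@RB
    m=(L[:,2]>.27)&(L[:,2]<.31)&(abs(L[:,0])<.15)&(abs(L[:,1])<.06)
    print(m.sum(),np.median(L[m],0))
E
```

```text
19.7833 [0.5341016  0.11594564 0.45605121] [ 0.10957559  0.33896683 -0.61598357]
1386 [-0.00203835  0.00784827  0.28814307]
231 [-3.02768463e-05 -3.83917165e-03  2.90214332e-01]
```

View pics/f.png

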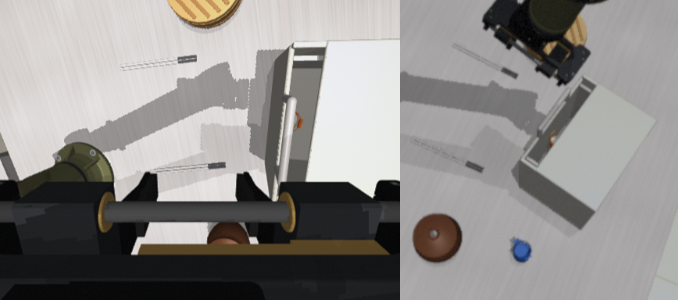

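The hopper is shut (bar at bin-frame x of about 0), with the shaker's orange visible inside at (300,120) and the gripper clear. The bystanders are undisturbed, so I hand in.

```bash
python3 -c "
from cell import env
print(env.sign_off())"
```

```text
the job is handed in; nothing more can be done
None
```

I put the shaker in the bin, eased the bin shut by its bar until it met the stop, let go and moved the arm clear. The job was handed in at about 20 s; it returned no verdict.

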